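Mark a pipe flange in the hand press

TASK

Lift the flange with the tall neck up and off its slanted peg, and set it down gently over the spigot of the marking press, disc down and fully home. Then, with the flange in place, swing the press's lever down to its stop without forcing it and let it come all the way back up. Leave the other two flanges hanging on their pegs.

Things in the scene. Friction and masses are not known exactly. Their poses are not given: they have to be found in the camera images.
- flange_neck: The steel pipe flange with the tall neck, 0.5 kg: disc 86 mm across, 12 mm thick; a round neck 46 mm across rises to 56 mm above the underside; a 34 mm bore goes right through. Origin: centre of the disc's underside; z along the bore, from disc to neck. It starts hanging on one of the rack's three pegs (which one varies), neck outward, z along the peg.
- flange_short: Bystander: like it, but its neck ends only 26 mm above the underside. Hangs on another peg. Same origin and axes.
- flange_flat: Bystander: plain ring 86 mm across and 12 mm thick with a 34 mm bore, no neck. Hangs on another peg. Same origin and axes.
- rack: Green fixed rack, 400 mm wide along its y, with three pegs in a row at y = -125, 0, 125 mm. Origin: on the table below the middle peg's shoulder. The flanges hang on the pegs by their bores and rest on the shoulders, about 6 mm down the slope from the peg's axis.
- peg_shoulder (a point): Centre of the top face of the middle peg's shoulder disc (52 mm across), 150 mm above the table; z runs along the peg, x and y across it. Every peg is 22 mm in diameter, leans 30 degrees from vertical towards the robot (the rack's -x) and ends 68 mm beyond its shoulder.
- seat (a point): Fixed marking press: centre of its seat, the top (100 mm across, 40 mm above the table) of a round anvil. On it stands a spigot, 31 mm in diameter, 30 mm high, the top 10 mm tapering to 18 mm. The flange is home when its underside is flat on this face. z up. Nothing is above the seat; behind it, from x = 80 mm on, is the housing, 98 mm high above the table.
- lever_handle (a point): Centre of the lever's round black cross grip, 26 mm in diameter, 80 mm long along its y axis, on the -y side of the press. It moves with the lever. At rest the lever points towards the robot and up, 40 degrees above level.
- lever_hinge (a point): Point on the lever's hinge axis (which runs along this frame's y), 190 mm from the grip's centre; fixed to the press.
- lever (a joint): Lever angle: 0 at rest (up), growing as the grip goes down, until it meets its rigid stop near level, somewhere between 0.7 and 0.9 rad. A spring brings it back: about 3 to 10 N at the grip, rising on the way; the stop itself has to be felt.
Mind the look-alikes: they are no part of the job. What is shaped like the flange_neck but blue or orange is not meant.

How it is judged (in metres and radians):
On the way, in this order (a step that is already met when the one before it is completed fails the run):
1. the tall-necked flange is fully home on the press's seat, with the lever still up (horizontal distance between flange_neck and seat below 0.004 m and z of flange_neck in the frame of seat between -0.004 and 0.003 m and angle between the z axis of flange_neck and the z axis of seat, either way round below 0.05 rad and angle between flange_neck's own z axis and vertical below 0.05 rad and value of joint lever below 0.1 rad), for 0.2 s.
2. the lever is at its stop while the flange is home (horizontal distance between flange_neck and seat below 0.004 m and z of flange_neck in the frame of seat between -0.004 and 0.003 m and angle between the z axis of flange_neck and the z axis of seat, either way round below 0.05 rad and angle between flange_neck's own z axis and vertical below 0.05 rad and value of joint lever above 0.77 rad), for 0.1 s.
3. the lever is back up (value of joint lever below 0.05 rad), for 0.2 s.
At the end, for the whole second after the job is handed in: The tall-necked flange lies flat on the press's seat, over the spigot (underside within 3 mm of the face, centre within 4 mm, upright within 3 degrees), at rest; the lever is back up (within 0.05 rad); the other two flanges still hang where they were (within 20 mm) (horizontal distance between flange_neck and seat below 0.004 m and z of flange_neck in the frame of seat between -0.004 and 0.003 m and angle between the z axis of flange_neck and the z axis of seat, either way round below 0.05 rad and angle between flange_neck's own z axis and vertical below 0.05 rad and linear speed of flange_neck below 0.02 m/s and value of joint lever below 0.05 rad and distance of each of flange_short, flange_flat from where it was at the start of the episode below 0.02 m); the robot touches nothing.
It fails at once if the flange is dropped onto the press (over 0.5 m/s within 60 mm of the seat) (distance between flange_neck and seat below 0.06 m and linear speed of flange_neck above 0.5 m/s).
It fails at once if the robot forces the press or its lever (over 50 N) (contact force between press and the arm above 50 N).
It fails at once if another flange is moved from its place by more than 30 mm (distance of any of flange_short, flange_flat from where it was at the start of the episode above 0.03 m).
It also fails if it takes over 67 s, if anything falls off the work surface, if the arm or the gripper's body presses on something with over 40 N, if the wrist force passes 120 N, or if a joint passes its speed limit or range.

ROBOT

A 6-joint arm with a two-finger parallel gripper is mounted at the origin on the work surface. World frame = base frame: x ahead of the robot, y to its left, z up, the work surface at z = 0. Lengths are in mm, angles in rad, forces in N, time in s.
With the tool pointing down it reaches from about 150 to 775 mm from the base axis. Payload 6.1 kg.
Tool frame: the origin (TCP) lies at the very end of the fingers, on their centre line; the grasp point (between the pads) lies 19 mm behind it; z points along the fingers, y is the line along which they close (so a half turn about z gives the same grasp; the last joint's range is limited). The gripper opens to 85 mm and grips with 20 to 120 N. Pads are 22 mm wide; open, the fingers measure 114 mm over their backs; the gripper's body (76 mm by 85 mm) begins 54 mm behind the grasp point. The pads swing forward as they close: fully open they stand 13 mm farther back than shut.
Start: joints at [-1.226, 0.126, -0.04, 1.405, 0, 1.571], TCP at [177.447, -494.086, 231.295] pointing down, gripper open.
Joint ranges: [-2.72, 2.72], [-0.95, 1.95], [-1.27, 1.35], [-1.78, 2.02], [-1.46, 1.47], [-3.14, 3.14]. Speed limits (rad/s): [2.39, 2.39, 3.01, 3.14, 3.14, 3.14].

INTERFACE

Orientations are given as a unit quaternion [x, y, z, w].
In Python, from bench import env gives the robot as it stands. The module is installed in compiled form; this text tells all that it offers.
- The arm moves only by the tool jog_arm, never from a script. Its argument "plan" is a list of rows, each a list of 7 numbers: the turn, a rotation vector about the tool's x, y, z in degrees, then the shift along the tool's x, y, z in m, then the finger opening in m, from 0 to 0.0854. A call has exactly 10 rows; each row is the pose to reach, as a shift and turn from the pose commanded when the call began, along the tool's axes at that moment; what a row does not reach only later rows make up. A row lasts 1/12 s, in which the tool goes at most 41.7 mm and 7.16 degrees, less where a joint would pass 70% of its speed; a pose out of reach is approached as far as the arm can. A call with a gripper value outside its range is refused whole. The fingers move at their own pace and stop on an object; "newtons" is the grip in N (left out, the last holds). Time passes only in rows, so rows that repeat a pose let the fingers close, or fill a call up. It gives the time, the measured TCP pose, the force, the opening and the grip force at its end, in the units of the state.
- env.get_state(): the state, without advancing time (a new reading comes with each control period).
- env.camera(name): name is "scene" or "side" or "wrist"; returns the picture (384x512x3 uint8, red, green, blue); there is no depth.
- env.camera_model(name): a dict with "K" (3x3 intrinsics, pixels), "origin" and "orientation" of the camera in the world; the wrist camera has in their place "mount" (4x4, takes a point from camera to tool coordinates, whose origin is the TCP and whose axes are the flange's). Camera axes: x right, y down, z forward; pixel columns grow to the right and rows downward; lengths in mm; the calibration is good to about 2 mm. A picture is of the moment at which its call begins: read the wrist's pose just before it. camera_model takes no time and is no camera call.
- env.job_done(): hands the job in; it is judged then, once.
The state is a dict: "time": time; "qpos": joint angles; "joint_velocities": joint speeds; "tau": joint torques, N m; "ee_pos": TCP position; "tool_rot": TCP orientation; "ft_force": force on the tool from outside, world axes, zero at the start; "wrist_torque": the same for the moment, N m; "opening": finger opening in mm; "gripper_force": force on a finger pad.
Only numpy, scipy, OpenCV 4.12 (cv2) and the standard library are available. Lean on these libraries where they do the work, as an engineer would, in place of code of your own. Each camera call takes 0.05 s, during which the arm holds its last target. There are 200 camera calls.

## Working session

There is one attempt and no reset: what is moved stays moved. The work goes in short steps, Python scripts to look and compute and a tool call to move; the robot and the scene stay as the last step left them, time stands still between calls to the robot, and variables do not carry over. Pictures are saved under pics/ and viewed, at most 10 in all, crops included, and the job is handed in when it is done.

Besides the shell and the picture viewer there is one more tool, called after "Call:" as name(argument=value, ...), one argument or row to a line, values as JSON. jog_arm: Moves the arm, as the interface text tells. Its arguments: {"type":"object","properties":{"plan":{"type":"array","items":{"type":"array","items":{"type":"number"}}},"newtons":{"type":"number"}},"required":["plan"]}

```bash
mkdir -p pics; python3 - <<'E'
from bench import env
import cv2,json
s=env.get_state();print(s)
for n in("scene","side"):
    cv2.imwrite(f"pics/{n}0.png",cv2.resize(env.camera(n)[:,:,::-1],(800,600),interpolation=cv2.INTER_CUBIC))
    print(n,env.camera_model(n))
print(env.camera_model("wrist"))
E
```

```text
{'time': 0.0, 'qpos': array([-1.22602742e+00,  1.26347778e-01, -4.06481113e-02,  1.40540999e+00,
        2.59383779e-05,  1.57079538e+00]), 'joint_velocities': array([ 0.00037128,  0.00121415, -0.00053268, -0.00124599, -0.0019703 ,
       -0.00043914]), 'tau': array([-1.20888206e-03, -4.35914218e+01,  3.52925992e+01,  1.73493242e-02,
        2.39690610e-05,  4.84232814e-06]), 'ee_pos': array([ 177.29993303, -493.69549008,  230.52702728]), 'tool_rot': array([ 9.85178159e-01,  1.71532349e-01, -1.25267678e-04, -7.95074042e-04]), 'ft_force': array([ 0.30978734, -0.62368174, -0.24916815]), 'wrist_torque': array([ 0.00500683,  0.01509491, -0.02893407]), 'gripper_force': 0.0, 'opening': 85.43723461517618}
scene {'K': array([[394.50122332,   0.        , 250.99111926],
       [  0.        , 394.50122332, 191.03279442],
       [  0.        ,   0.        ,   1.        ]]), 'origin': array([ 878.84180908,  636.42234374, 1030.86735208]), 'orientation': array([ 0.27735704,  0.90117227, -0.31838358, -0.09794641])}
side {'K': array([[426.9701073 ,   0.        , 253.31887099],
       [  0.        , 426.9701073 , 187.50061394],
       [  0.        ,   0.        ,   1.        ]]), 'origin': array([-433.9940651 ,  848.33630237,  837.57305597]), 'orientation': array([-0.33899208,  0.796208  , -0.45561669,  0.20868784])}
{'K': array([[298.31977506,   0.        , 260.9599368 ],
       [  0.        , 298.31977506, 188.5345072 ],
       [  0.        ,   0.        ,   1.        ]]), 'mount': array([[-6.07197312e-04, -9.59653241e-01, -2.81185505e-01,
         7.17108808e+01],
       [ 9.99999701e-01, -4.47844856e-04, -6.30976202e-04,
         6.97207472e-02],
       [ 4.79590875e-04, -2.81185804e-01,  9.59653226e-01,
        -1.42965550e+02],
       [ 0.00000000e+00,  0.00000000e+00,  0.00000000e+00,
         1.00000000e+00]])}
```

View pics/scene0.png

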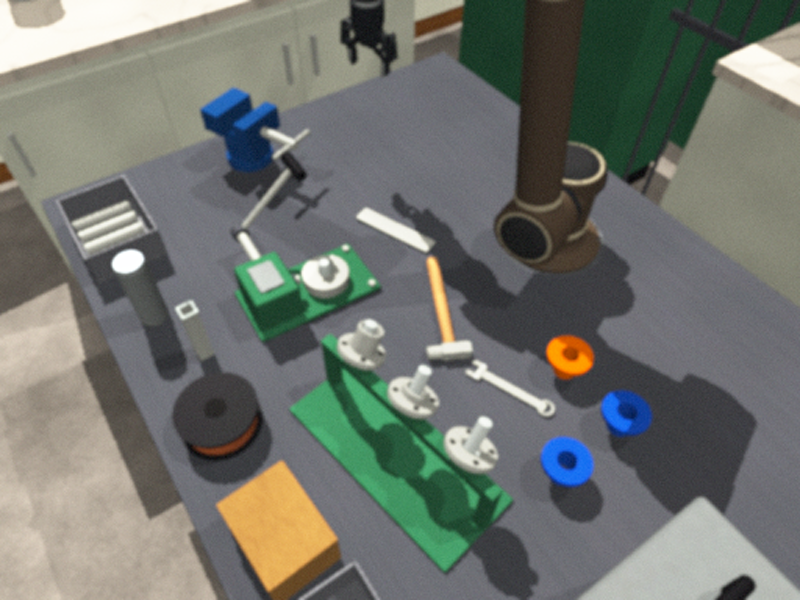

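View pics/side0.png

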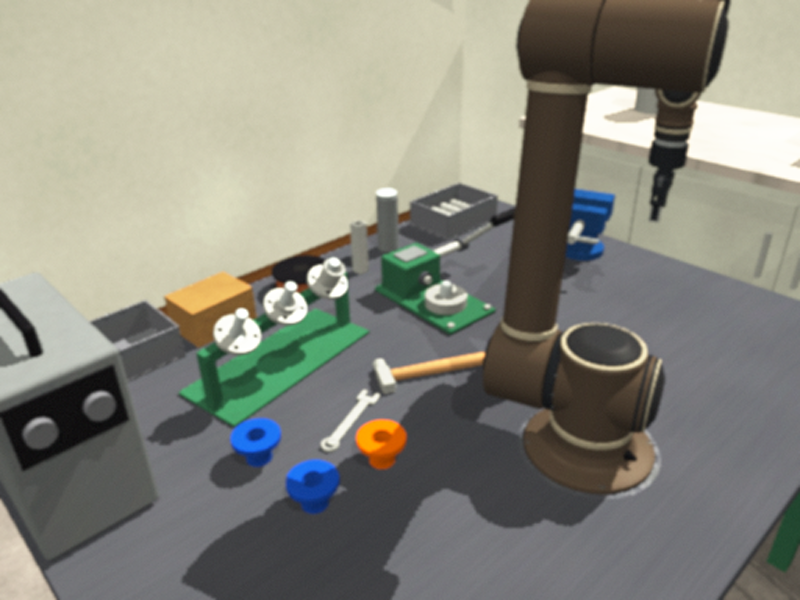

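The tall-necked flange hangs on the peg nearest the press: neck top at scene (371,327) and side (333,267). The press anvil is at scene (325,276) and side (445,297), and its grip is at scene (291,163) and side (503,216). I'll triangulate these coarsely.

```bash
cat > h.py <<'E'
import numpy as np, cv2
from scipy.spatial.transform import Rotation as R
from bench import env
def cam(n,s=None):
    m=env.camera_model(n)
    if n!="wrist": return m["K"],R.from_quat(m["orientation"]).as_matrix(),np.array(m["origin"])
    s=s or env.get_state(); T=np.eye(4); T[:3,:3]=R.from_quat(s["tool_rot"]).as_matrix(); T[:3,3]=s["ee_pos"]
    T=T@m["mount"]; return m["K"],T[:3,:3],T[:3,3]
def ray(c,uv):
    d=c[1]@np.linalg.inv(c[0])@np.array([uv[0],uv[1],1.]); return c[2],d/np.linalg.norm(d)
def tri(rays):
    A=sum(np.eye(3)-np.outer(d,d) for o,d in rays); b=sum((np.eye(3)-np.outer(d,d))@o for o,d in rays)
    p=np.linalg.solve(A,b); return p,[np.linalg.norm(np.cross(p-o,d)) for o,d in rays]
def proj(c,P):
    q=(np.atleast_2d(P)-c[2])@c[1]@c[0].T; return q[:,:2]/q[:,2:]
def onz(c,uv,z):
    o,d=ray(c,uv); return o+d*(z-o[2])/d[2]
E
python3 - <<'E'
from h import *
a,b=cam("scene"),cam("side"); k=1.5625
for n,u,v in [("neck",(371,327),(333,267)),("tipmid",(424,371),(291,288)),("tipfar",(486,424),(241,315)),("anvil",(325,276),(445,297)),("spig",(325,260),(446,283)),("grip",(291,163),(503,216)),("hinge",(238,233),(465,245))]:
    p,e=tri([ray(a,np.array(u)/k),ray(b,np.array(v)/k)]); print(n,p.round(),np.round(e,1))
E
```

```text
neck [565. 112. 197.] [1.4 1.4]
tipmid [544. 233. 203.] [0.2 0.2]
tipfar [523. 360. 205.] [0.6 0.6]
anvil [ 508. -167.   29.] [1.7 1.7]
spig [ 503. -167.   72.] [1.4 1.4]
grip [ 475. -334.  202.] [3.4 3.4]
hinge [ 616. -357.   64.] [2.7 2.7]
```

```bash
cat >> h.py <<'E'
def rel(P,Rt,s=None):
    "shift (m) and rotvec (deg) in tool axes from measured pose to target"
    s=s or env.get_state(); R0=R.from_quat(s["tool_rot"])
    return (R0.inv()*R.from_matrix(Rt)).as_rotvec(degrees=True).round(2),(R0.inv().apply(np.array(P)-s["ee_pos"])/1000).round(4)
def tool(xdir,z):
    z=np.array(z,float);z/=np.linalg.norm(z);x=np.array(xdir,float);x-=z*(x@z);x/=np.linalg.norm(x)
    return np.c_[x,np.cross(z,x),z]
E
python3 - <<'E'
from h import *
print(rel([520,-250,300],tool([1,0,0],[0,0,-1])))
E
```

```text
(array([-8.000e-02,  1.000e-02,  1.975e+01]), array([ 0.4049, -0.1137, -0.0692]))
```

Call:
jog_arm(
  plan=[
    [0,0,6,0.0,0,-0.04,0.085],
    [0,0,12,0.03,-0.01,-0.07,0.085],
    [0,0,18,0.07,-0.02,-0.07,0.085],
    [0,0,19.75,0.11,-0.03,-0.07,0.085],
    [0,0,19.75,0.15,-0.042,-0.07,0.085],
    [0,0,19.75,0.19,-0.053,-0.07,0.085],
    [0,0,19.75,0.23,-0.065,-0.07,0.085],
    [0,0,19.75,0.27,-0.076,-0.07,0.085],
    [0,0,19.75,0.31,-0.087,-0.07,0.085],
    [0,0,19.75,0.335,-0.094,-0.07,0.085],
  ],
)

```text
time: 0.93
ee_pos: [463.4, -289.8, 300.7]
tool_rot: [1.0, 0.001, -0.0, -0.001]
ft_force: [-0.2, -1.1, -0.1]
opening: 85.1
gripper_force: 0.0
```

```bash
python3 - <<'E'
from h import *
print(rel([520,-250,300],tool([1,0,0],[0,0,-1])), env.get_state()["ee_pos"])
E
```

```text
(array([-0.06,  0.01,  0.14]), array([ 0.0567, -0.0397,  0.0007])) [ 463.36225705 -289.84996083  300.66467102]
```

Call:
jog_arm(
  plan=[
    [0,0,0,0.02,-0.015,0,0.085],
    [0,0,0,0.04,-0.03,0,0.085],
    [0,0,0,0.057,-0.04,0,0.085],
    [0,0,0,0.057,-0.04,0,0.085],
    [0,0,0,0.057,-0.04,0,0.085],
    [0,0,0,0.057,-0.04,0,0.085],
    [0,0,0,0.057,-0.04,0,0.085],
    [0,0,0,0.057,-0.04,0,0.085],
    [0,0,0,0.057,-0.04,0,0.085],
    [0,0,0,0.057,-0.04,0,0.085],
  ],
)

```text
time: 1.77
ee_pos: [517.4, -252.9, 301.6]
tool_rot: [1.0, -0.0, 0.0, 0.0]
ft_force: [0.6, -0.8, -0.2]
opening: 85.2
gripper_force: 0.0
```

```bash
python3 - <<'E'
from h import *
import pickle
s=env.get_state(); im=env.camera("wrist"); pickle.dump(cam("wrist",s),open("w1.pkl","wb"))
cv2.imwrite("pics/w1.png",cv2.resize(im[:,:,::-1],(800,600),interpolation=cv2.INTER_CUBIC)); print(s["ee_pos"])
E
```

```text
[ 517.44368204 -252.86573268  301.56923614]
```

View pics/w1.png

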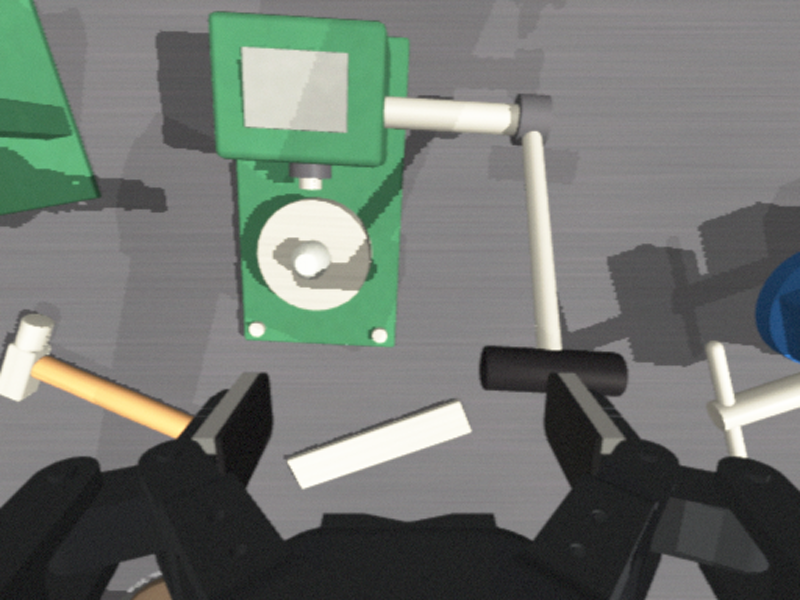

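The wrist picture shows the anvil centre at about (314,254), the grip centre at (553,370), the hinge collar at (533,117), and the plate's front edge from (247,340) to (395,346). The jaws are open and nothing is in the way.

```bash
python3 - <<'E'
from h import *
import pickle
a,b,c=cam("scene"),cam("side"),pickle.load(open("w1.pkl","rb")); k=1.5625
t=lambda u,v,w:tri([ray(q,np.array(p)/k) for q,p in((a,u),(b,v),(c,w))])
print("seat",onz(c,(314/k,254.5/k),40))
g,e=t((291,163),(503,216),(553,370));print("grip",g,e)
for z in (195,205): print(z,onz(c,(553/k,370/k),z), onz(c,(483/k,368/k),z),onz(c,(627/k,374/k),z))
for z in (65,80): print(z,onz(c,(533/k,117/k),z))
print(onz(c,(247/k,340/k),8),onz(c,(395/k,346/k),8))
# neck grasp pose
yaw=np.radians(9.5)
E
```

```text
seat [ 507.58565481 -169.84402212   40.        ]
grip [ 474.24667319 -334.53161917  202.00454677] [np.float64(2.9736686255546925), np.float64(3.9084179534537196), np.float64(1.0820132203397745)]
195 [ 469.92002713 -337.68811115  195.        ] [ 471.2443864  -296.65604715  195.        ] [ 467.30408563 -381.3275333   195.        ]
205 [ 474.69770595 -334.29710809  205.        ] [ 475.96899678 -294.90924142  205.        ] [ 472.18658795 -376.18785337  205.        ]
65 [ 619.04602545 -348.34044468   65.        ]
80 [ 617.86455135 -344.57511411   80.        ]
[413.89677037 -90.8428235    8.        ] [ 407.23240264 -239.52032854    8.        ]
```

```bash
python3 - <<'E'
from h import *
y=np.radians(9.5); pz=np.array([-.5*np.cos(y),-.5*np.sin(y),.866])
print(rel(np.array([565,111,196])+110*pz,tool([np.cos(y),np.sin(y),0],-pz)))
E
```

```text
(array([ 2.51, 29.91, -9.32]), array([-0.0071, -0.3547,  0.0102]))
```

Call:
jog_arm(
  plan=[
    [0.25,3,-0.9,0,-0.037,0,0.085],
    [0.5,6,-1.9,0,-0.074,0,0.085],
    [0.75,9,-2.8,0,-0.111,0,0.085],
    [1.0,12,-3.7,0,-0.148,0,0.085],
    [1.25,15,-4.7,0,-0.185,0,0.085],
    [1.5,18,-5.6,0,-0.222,0,0.085],
    [1.76,21,-6.5,-0.002,-0.259,0,0.085],
    [2.0,24,-7.5,-0.004,-0.296,0.005,0.085],
    [2.26,27,-8.4,-0.007,-0.333,0.01,0.085],
    [2.5,29.9,-9.3,-0.007,-0.355,0.01,0.085],
  ],
)

```text
time: 2.65
ee_pos: [511.1, 96.2, 290.7]
tool_rot: [0.961, 0.091, 0.258, -0.024]
ft_force: [-0.5, -0.1, 0.6]
opening: 84.5
gripper_force: 0.0
```

Call:
jog_arm(
  plan=[
    [0,0,0,0,0,0,0.085],
    [0,0,0,0,0,0,0.085],
    [0,0,0,0,0,0,0.085],
    [0,0,0,0,0,0,0.085],
    [0,0,0,0,0,0,0.085],
    [0,0,0,0,0,0,0.085],
    [0,0,0,0,0,0,0.085],
    [0,0,0,0,0,0,0.085],
    [0,0,0,0,0,0,0.085],
    [0,0,0,0,0,0,0.085],
  ],
)

```text
time: 3.48
ee_pos: [512.7, 92.9, 291.2]
tool_rot: [0.962, 0.087, 0.257, -0.024]
ft_force: [-0.1, -0.0, -0.2]
opening: 84.5
gripper_force: 0.0
```

```bash
python3 - <<'E'
from h import *
import pickle
s=env.get_state(); im=env.camera("wrist"); pickle.dump(cam("wrist",s),open("w2.pkl","wb"))
cv2.imwrite("pics/w2.png",cv2.resize(im[:,:,::-1],(800,600),interpolation=cv2.INTER_CUBIC)); print(s["ee_pos"])
y=np.radians(9.5); pz=np.array([-.5*np.cos(y),-.5*np.sin(y),.866]);px=np.array([.866*np.cos(y),.866*np.sin(y),.5])
O=np.array([593,114.2,147]);c=cam("wrist",s)
for n,h in(("tip",68),("neck",56),("disc",12)): print(n,proj(c,O+h*pz+(6*px if n=="tip" else 0))*1.5625)
E
```

```text
[512.7183356   92.88152939 291.22102915]
tip [[394.89129429 286.59999862]]
neck [[395.59323514 291.19697402]]
disc [[397.8207771  272.74394392]]
```

View pics/w2.png

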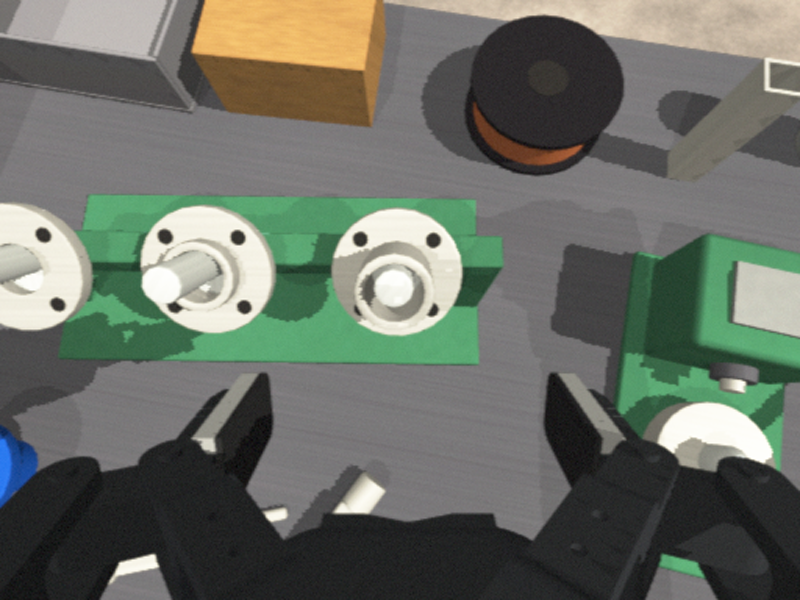

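The right-hand flange is the tall one: disc centre (397,272) and neck top (396,294). That is within about 2 px of the prediction, so I'll approach along the peg.

```bash
cat >> h.py <<'E'
y=np.radians(9.5); pz=np.array([-.5*np.cos(y),-.5*np.sin(y),.866]);px=np.array([.866*np.cos(y),.866*np.sin(y),.5])
O=np.array([593,114.2,147]); Rg=tool(px,-pz)
E
python3 - <<'E'
from h import *
print(rel(O+18*pz,Rg)); s=env.get_state(); print(env.get_state()["ee_pos"]-O, Rg.T@(s["ee_pos"]-O))
E
```

```text
(array([-0.45,  0.04,  0.69]), array([-0.0003, -0.0065,  0.1483]))
[-80.31714028 -21.24204033 144.24583106] [   0.48603196    7.69456681 -166.28134139]
```

Call:
jog_arm(
  plan=[
    [-0.45,0,0.7,0,-0.0065,0,0.085],
    [-0.45,0,0.7,0,-0.0065,0.02,0.085],
    [-0.45,0,0.7,0,-0.0065,0.045,0.085],
    [-0.45,0,0.7,0,-0.0065,0.07,0.085],
    [-0.45,0,0.7,0,-0.0065,0.095,0.085],
    [-0.45,0,0.7,0,-0.0065,0.115,0.085],
    [-0.45,0,0.7,0,-0.0065,0.13,0.085],
    [-0.45,0,0.7,0,-0.0065,0.14,0.085],
    [-0.45,0,0.7,0,-0.0065,0.148,0.085],
    [-0.45,0,0.7,0,-0.0065,0.148,0.085],
  ],
)

```text
time: 4.37
ee_pos: [585.4, 105.1, 161.6]
tool_rot: [0.962, 0.086, 0.257, -0.023]
ft_force: [-0.5, -0.7, 0.1]
opening: 85.1
gripper_force: 0.0
```

Call:
jog_arm(
  plan=[
    [0,0,0,0,0,0,0.07],
    [0,0,0,0,0,0,0.06],
    [0,0,0,0,0,0,0.05],
    [0,0,0,0,0,0,0.04],
    [0,0,0,0,0,0,0.03],
    [0,0,0,0,0,0,0.03],
    [0,0,0,0,0,0,0.03],
    [0,0,0,0,0,0,0.03],
    [0,0,0,0,0,0,0.03],
    [0,0,0,0,0,0,0.03],
  ],
  newtons=60,
)

```text
time: 5.2
ee_pos: [584.5, 111.6, 166.3]
tool_rot: [0.961, 0.09, 0.259, -0.03]
ft_force: [-15.1, 20.3, 11.3]
opening: 45.5
gripper_force: 58.9
```

```bash
python3 - <<'E'
from h import *
s=env.get_state(); print(s["ft_force"],s["opening"],s["gripper_force"],Rg.T@(s["ee_pos"]-O))
print(env.get_state()["wrist_torque"])
E
```

```text
[-15.1053448   20.27900929  11.34994518] 45.49402707168683 58.935304284095764 [  1.99706115   1.16941988 -21.10661913]
[3.66466264 1.99376462 2.38386786]
```

```bash
python3 - <<'E'
from h import *
s=env.get_state(); print(s["qpos"].round(3),s["tau"].round(1)); print(rel(O+18*pz,Rg))
cv2.imwrite("pics/w3.png",cv2.resize(env.camera("wrist")[:,:,::-1],(800,600),interpolation=cv2.INTER_CUBIC))
E
```

```text
[ 0.182 -0.132 -0.573  0.604  0.014  3.141] [-13.2 -23.4  37.2  -6.8  -6.4  -0. ]
(array([-1.24, -0.17,  0.85]), array([-0.002 , -0.0011,  0.0031]))
```

View pics/w3.png

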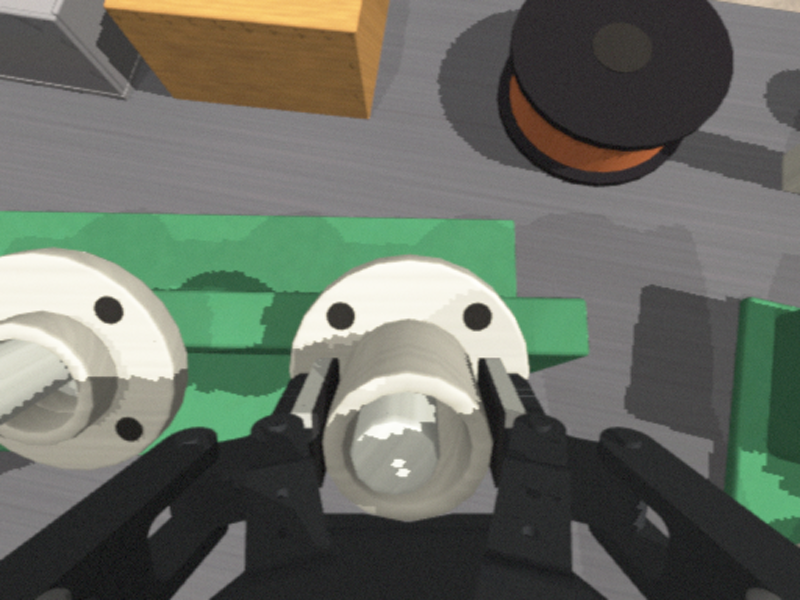

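Joint 6 is sitting at its limit, so the sideways correction was lost and the grip closed off-centre. I'll open, turn away from the limit, re-centre and grip again.

Call:
jog_arm(
  plan=[
    [0,0,0,0,0,0,0.085],
    [0,0,0,0,0,0,0.085],
    [0,0,0,0,0,0,0.085],
    [0,0,0,0,0,0,0.085],
    [0,0,-3,0,0,0,0.085],
    [0,0,-6,0,-0.003,0,0.085],
    [0,0,-8,0,-0.006,0,0.085],
    [0,0,-8,0,-0.006,0,0.085],
    [0,0,-8,0,-0.006,0,0.085],
    [0,0,-8,0,-0.006,0,0.085],
  ],
)

```text
time: 6.08
ee_pos: [584.6, 110.7, 163.0]
tool_rot: [0.954, 0.152, 0.258, -0.005]
ft_force: [-0.1, -0.1, -0.1]
opening: 85.3
gripper_force: 0.0
```

```bash
python3 - <<'E'
from h import *
s=env.get_state(); print(s["qpos"].round(3),s["ft_force"]); 
Rn=Rg@R.from_euler('z',-8,degrees=True).as_matrix()
print(rel(O+18*pz,Rn))
E
```

```text
[ 0.19  -0.128 -0.575  0.601 -0.006  3.013] [-0.11079871 -0.0759039  -0.1486232 ]
(array([-0.34, -0.01,  0.57]), array([-0.    , -0.002 ,  0.0003]))
```

Call:
jog_arm(
  plan=[
    [-0.3,0,0.3,0,-0.002,0,0.085],
    [-0.3,0,0.3,0,-0.002,0,0.085],
    [-0.3,0,0.3,0,-0.002,0,0.07],
    [-0.3,0,0.3,0,-0.002,0,0.06],
    [-0.3,0,0.3,0,-0.002,0,0.05],
    [-0.3,0,0.3,0,-0.002,0,0.035],
    [-0.3,0,0.3,0,-0.002,0,0.035],
    [-0.3,0,0.3,0,-0.002,0,0.035],
    [-0.3,0,0.3,0,-0.002,0,0.035],
    [-0.3,0,0.3,0,-0.002,0,0.035],
  ],
  newtons=60,
)

```text
time: 6.92
ee_pos: [583.8, 112.7, 163.3]
tool_rot: [0.954, 0.15, 0.259, -0.003]
ft_force: [-5.2, -2.1, 3.9]
opening: 45.2
gripper_force: 61.2
```

```bash
python3 - <<'E'
from h import *
s=env.get_state(); print(s["qpos"].round(3),s["ft_force"],s["wrist_torque"]); 
Rn=Rg@R.from_euler('z',-7.6,degrees=True).as_matrix()
print(rel(O+18*pz,Rn),Rg.T@(s["ee_pos"]-O))
print(Rn.T@np.array([0,0,30]), Rn.T@pz)
E
```

```text
[ 0.199 -0.13  -0.576  0.601 -0.016  3.025] [-5.18698999 -2.11508276  3.88064981] [-0.42587603  0.81211017 -0.08830451]
(array([-0.02, -0.03,  0.74]), array([-0.0001,  0.    ,  0.0008])) [  0.08426187  -0.02220305 -18.8145418 ]
[ 14.86856022   1.9838895  -25.98057158] [ 4.20014529e-17 -1.67378705e-17 -9.99978000e-01]
```

Call:
jog_arm(
  plan=[
    [0,0,0,0.001,0,-0.003,0.035],
    [0,0,0,0.003,0,-0.008,0.035],
    [0,0,0,0.004,0,-0.016,0.035],
    [0,0,0,0.005,0,-0.026,0.035],
    [0,0,0,0.005,0,-0.038,0.035],
    [0,0,0,0.005,0,-0.05,0.035],
    [0,0,0,0.005,0,-0.064,0.035],
    [0,0,0,0.005,0,-0.078,0.035],
    [0,0,0,0.005,0,-0.092,0.035],
    [0,0,0,0.005,0,-0.1,0.035],
  ],
)

```text
time: 7.75
ee_pos: [538.3, 106.1, 254.5]
tool_rot: [0.954, 0.15, 0.26, -0.003]
ft_force: [0.1, -0.6, -3.5]
opening: 45.0
gripper_force: 61.9
```

```bash
python3 - <<'E'
from h import *
s=env.get_state(); print(s["qpos"].round(3),s["ft_force"],s["opening"]); 
Rv=tool([np.cos(y),np.sin(y),0],[0,0,-1])
print(rel([507.6,-169.8,190],Rv), rel([507.6,-169.8,240],Rv))
E
```

```text
[ 0.204 -0.251 -0.469  0.827 -0.018  3.029] [ 0.1264049  -0.64841987 -3.5472149 ] 44.97655874653642
(array([  2.13, -30.09,   8.17]), array([-0.1356,  0.25  ,  0.0174])) (array([  2.13, -30.09,   8.17]), array([-0.1108,  0.2536, -0.0258]))
```

Call:
jog_arm(
  plan=[
    [0.1,-2,0.5,-0.007,0.013,-0.004,0.035],
    [0.4,-6,1.6,-0.024,0.043,-0.006,0.035],
    [0.7,-10,2.7,-0.043,0.08,-0.004,0.035],
    [1.0,-14,3.8,-0.062,0.115,0.0,0.035],
    [1.3,-18,4.9,-0.08,0.148,0.004,0.035],
    [1.6,-22,6.0,-0.099,0.182,0.008,0.035],
    [1.8,-26,7.1,-0.115,0.212,0.012,0.035],
    [2.1,-29,7.9,-0.128,0.236,0.016,0.035],
    [2.13,-30.1,8.2,-0.1356,0.25,0.0174,0.035],
    [2.13,-30.1,8.2,-0.1356,0.25,0.0174,0.035],
  ],
)

```text
time: 8.58
ee_pos: [508.3, -172.4, 186.1]
tool_rot: [0.997, 0.081, -0.003, 0.0]
ft_force: [0.0, -0.1, -3.7]
opening: 45.1
gripper_force: 62.7
```

Call:
jog_arm(
  plan=[
    [0,0,0,0,0,0,0.035],
    [0,0,0,0,0,0,0.035],
    [0,0,0,0,0,0,0.035],
    [0,0,0,0,0,0,0.035],
    [0,0,0,0,0,0,0.035],
    [0,0,0,0,0,0,0.035],
    [0,0,0,0,0,0,0.035],
    [0,0,0,0,0,0,0.035],
    [0,0,0,0,0,0,0.035],
    [0,0,0,0,0,0,0.035],
  ],
)

```text
time: 9.42
ee_pos: [507.9, -169.8, 187.7]
tool_rot: [0.997, 0.082, -0.001, 0.0]
ft_force: [-0.4, 0.3, -4.6]
opening: 44.9
gripper_force: 62.7
```

```bash
python3 - <<'E'
from h import *
s=env.get_state(); print(s["qpos"].round(3),s["ft_force"],s["opening"],s["ee_pos"]); 
Rv=tool([np.cos(y),np.sin(y),0],[0,0,-1])
print(rel([507.6,-169.8,100],Rv))
w=env.camera("wrist");a=env.camera("scene");b=env.camera("side")
f=lambda i,x,y,ww,hh,W,H:cv2.resize(i[y:y+hh,x:x+ww,::-1],(W,H),interpolation=cv2.INTER_CUBIC)
cv2.imwrite("pics/c4.png",np.hstack([cv2.resize(w[:,:,::-1],(400,300)),f(a,140,110,133,100,400,300)])) if 0 else cv2.imwrite("pics/c4.png",np.vstack([np.hstack([cv2.resize(w[:,:,::-1],(400,300)),f(a,150,100,133,100,400,300)]),np.hstack([f(b,230,110,133,100,400,300),np.zeros((300,400,3),np.uint8)])]))
for n in("scene","side"): print(n,proj(cam(n),[[507.6,-169.8,40],[507.6,-169.8,70],[507.6,-169.8,171.2],[507.6,-169.8,227.2]]))
E
```

```text
[-3.220e-01  1.510e-01 -1.060e-01  1.316e+00 -1.000e-03  2.654e+00] [-0.42532037  0.25759253 -4.59749571] 44.948959640838495 [ 507.85877283 -169.80791312  187.70853648]
(array([-0.  ,  0.14, -0.04]), array([-0.    , -0.    ,  0.0877]))
scene [[207.31871044 173.49366574]
 [206.53235737 167.44865342]
 [203.65755322 145.34887762]
 [201.90119104 131.84701507]]
side [[285.09274065 187.72684372]
 [285.20314611 180.70201963]
 [285.59147555 155.99358646]
 [285.81755376 141.60879351]]
```

View pics/c4.png

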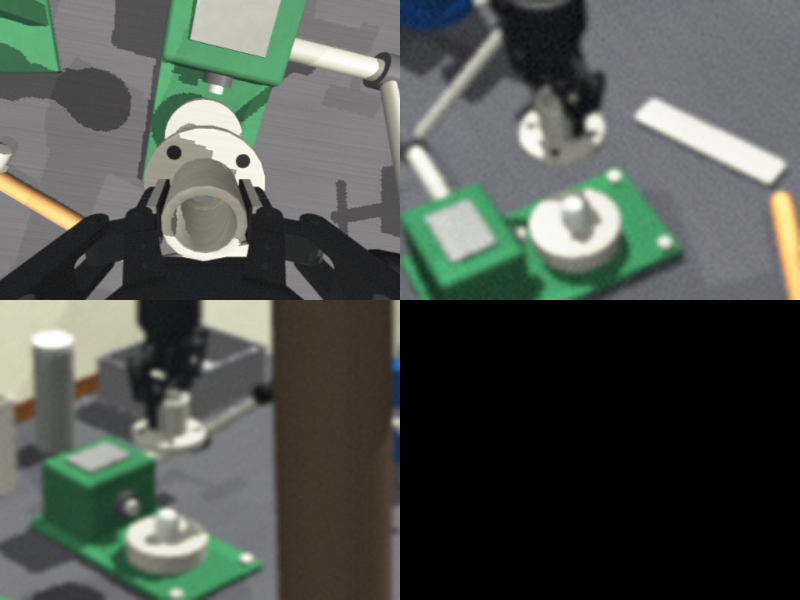

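The flange hangs upright, and the scene and side views put it over the anvil within about 1–2 mm. I'll descend now.

Call:
jog_arm(
  plan=[
    [0,0.1,0,0,0,0.008,0.035],
    [0,0.1,0,0,0,0.02,0.035],
    [0,0.1,0,0,0,0.034,0.035],
    [0,0.1,0,0,0,0.048,0.035],
    [0,0.1,0,0,0,0.062,0.035],
    [0,0.1,0,0,0,0.074,0.035],
    [0,0.1,0,0,0,0.084,0.035],
    [0,0.1,0,0,0,0.092,0.035],
    [0,0.1,0,0,0,0.096,0.035],
    [0,0.1,0,0,0,0.096,0.035],
  ],
)

```text
time: 10.4
ee_pos: [507.1, -169.7, 90.7]
tool_rot: [0.997, 0.082, -0.001, -0.0]
ft_force: [-0.4, -0.3, -3.3]
opening: 44.6
gripper_force: 62.7
```

Call:
jog_arm(
  plan=[
    [0,0,0,0,0,0.002,0.035],
    [0,0,0,0,0,0.004,0.035],
    [0,0,0,0,0,0.006,0.035],
    [0,0,0,0,0,0.008,0.035],
    [0,0,0,0,0,0.01,0.035],
    [0,0,0,0,0,0.012,0.035],
    [0,0,0,0,0,0.014,0.035],
    [0,0,0,0,0,0.015,0.035],
    [0,0,0,0,0,0.015,0.035],
    [0,0,0,0,0,0.015,0.035],
  ],
)

```text
time: 11.23
ee_pos: [507.6, -169.9, 76.7]
tool_rot: [0.997, 0.082, -0.0, 0.0]
ft_force: [-0.0, -0.0, -3.7]
opening: 45.1
gripper_force: 62.7
```

No contact force past the taper, so it is on the spigot. Continuing slowly.

Call:
jog_arm(
  plan=[
    [0,0,0,0,0,0.002,0.035],
    [0,0,0,0,0,0.004,0.035],
    [0,0,0,0,0,0.006,0.035],
    [0,0,0,0,0,0.008,0.035],
    [0,0,0,0,0,0.01,0.035],
    [0,0,0,0,0,0.012,0.035],
    [0,0,0,0,0,0.014,0.035],
    [0,0,0,0,0,0.014,0.035],
    [0,0,0,0,0,0.014,0.035],
    [0,0,0,0,0,0.014,0.035],
  ],
)

```text
time: 12.07
ee_pos: [507.7, -169.9, 62.8]
tool_rot: [0.997, 0.082, -0.0, 0.0]
ft_force: [-0.0, 1.6, -3.1]
opening: 44.5
gripper_force: 62.7
```

Call:
jog_arm(
  plan=[
    [0,0,0,0,0,0.001,0.035],
    [0,0,0,0,0,0.0015,0.035],
    [0,0,0,0,0,0.002,0.035],
    [0,0,0,0,0,0.0025,0.035],
    [0,0,0,0,0,0.003,0.035],
    [0,0,0,0,0,0.003,0.035],
    [0,0,0,0,0,0.003,0.035],
    [0,0,0,0,0,0.003,0.035],
    [0,0,0,0,0,0.003,0.035],
    [0,0,0,0,0,0.003,0.035],
  ],
)

```text
time: 12.9
ee_pos: [507.7, -169.9, 59.8]
tool_rot: [0.997, 0.082, -0.0, 0.0]
ft_force: [0.2, 0.2, -4.4]
opening: 44.9
gripper_force: 62.7
```

Call:
jog_arm(
  plan=[
    [0,0,0,0,0,0.0005,0.035],
    [0,0,0,0,0,0.001,0.035],
    [0,0,0,0,0,0.0015,0.035],
    [0,0,0,0,0,0.0015,0.035],
    [0,0,0,0,0,0.0015,0.035],
    [0,0,0,0,0,0.0015,0.035],
    [0,0,0,0,0,0.0015,0.035],
    [0,0,0,0,0,0.0015,0.035],
    [0,0,0,0,0,0.0015,0.035],
    [0,0,0,0,0,0.0015,0.035],
  ],
)

```text
time: 13.73
ee_pos: [507.6, -169.9, 58.3]
tool_rot: [0.997, 0.082, -0.0, 0.0]
ft_force: [-0.5, 0.2, -4.4]
opening: 44.8
gripper_force: 62.7
```

Call:
jog_arm(
  plan=[
    [0,0,0,0,0,0.0005,0.035],
    [0,0,0,0,0,0.001,0.035],
    [0,0,0,0,0,0.0015,0.035],
    [0,0,0,0,0,0.0015,0.035],
    [0,0,0,0,0,0.0015,0.035],
    [0,0,0,0,0,0.0015,0.035],
    [0,0,0,0,0,0.0015,0.035],
    [0,0,0,0,0,0.0015,0.035],
    [0,0,0,0,0,0.0015,0.035],
    [0,0,0,0,0,0.0015,0.035],
  ],
)

```text
time: 14.57
ee_pos: [507.6, -169.9, 57.9]
tool_rot: [0.997, 0.082, 0.0, 0.0]
ft_force: [-4.0, 0.5, 6.5]
opening: 45.2
gripper_force: 63.7
```

Contact felt: the flange is on the seat. I'll release and rise.

Call:
jog_arm(
  plan=[
    [0,0,0,0,0,0,0.05],
    [0,0,0,0,0,0,0.06],
    [0,0,0,0,0,0,0.07],
    [0,0,0,0,0,0,0.075],
    [0,0,0,0,0,0,0.075],
    [0,0,0,0,0,0,0.075],
    [0,0,0,0,0,-0.01,0.075],
    [0,0,0,0,0,-0.03,0.075],
    [0,0,0,0,0,-0.055,0.075],
    [0,0,0,0,0,-0.08,0.075],
  ],
)

```text
time: 15.4
ee_pos: [507.2, -169.7, 138.0]
tool_rot: [0.997, 0.082, -0.001, -0.0]
ft_force: [0.5, -0.2, -0.4]
opening: 74.6
gripper_force: 0.0
```

```bash
python3 - <<'E'
from h import *
s=env.get_state()
print(s["ee_pos"], rel([474,-335,260],tool([.999,-.044,0],[0,0,-1])))
E
```

```text
[ 507.24893999 -169.68524072  137.95786079] (array([-0.02,  0.09, 11.98]), array([-0.0601,  0.1575, -0.122 ]))
```

Call:
jog_arm(
  plan=[
    [0,0,0,0,0,-0.04,0.06],
    [0,0,0,0,0,-0.08,0.04],
    [0,0,3,0,0.01,-0.122,0.02],
    [0,0,6,-0.01,0.04,-0.122,0],
    [0,0,9,-0.025,0.07,-0.122,0],
    [0,0,12,-0.04,0.1,-0.122,0],
    [0,0,12,-0.05,0.13,-0.122,0],
    [0,0,12,-0.06,0.1575,-0.122,0],
    [0,0,12,-0.06,0.1575,-0.122,0],
    [0,0,12,-0.06,0.1575,-0.122,0],
  ],
)

```text
time: 16.23
ee_pos: [473.9, -336.3, 259.0]
tool_rot: [1.0, -0.024, -0.0, -0.0]
ft_force: [0.2, 0.7, 0.8]
opening: -0.0
gripper_force: 0.0
```

```bash
python3 - <<'E'
from h import *
s=env.get_state(); print(s["ee_pos"],s["opening"],s["ft_force"])
w=env.camera("wrist");c=cam("wrist",s)
cv2.imwrite("pics/w5.png",cv2.resize(w[:,:,::-1],(800,600),interpolation=cv2.INTER_CUBIC))
th=np.radians([40,0,-6])
print(proj(c,[[474,-335,203],[507.6,-169.8,40],[507.6,-169.8,52],[507.6,-169.8,96],[618,-344,81]])*1.5625)
E
```

```text
[ 473.94558001 -336.27278617  259.00384311] -0.016558066153669913 [0.15035004 0.65948818 0.82586141]
[[405.20222307 322.88204905]
 [191.08358152 219.72762558]
 [183.91392617 221.78032552]
 [153.02062794 230.62519576]
 [409.60477616  35.12535472]]
```

View pics/w5.png

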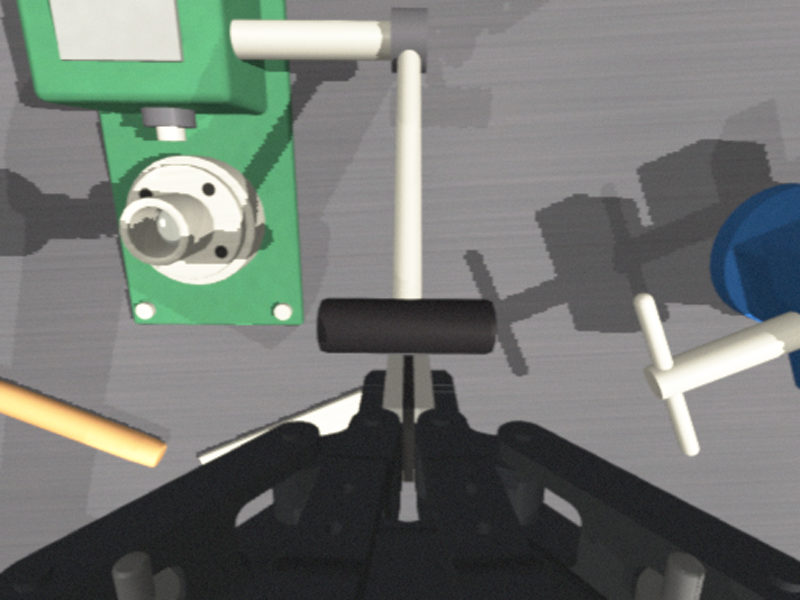

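The flange looks home (neck top at (154,232), predicted (153,231)). The grip centre is at (407,326), right under the closed fingertips. I'll press along the arc.

Call:
jog_arm(
  plan=[
    [0,0,0,0,0,0.015,0],
    [0,0,0,0,0,0.03,0],
    [0,0,0,0,0,0.038,0],
    [0,0,0,0,0,0.043,0],
    [0,0,0,-0.005,0,0.049,0],
    [0,0,0,-0.01,0,0.056,0],
    [0,0,0,-0.015,0,0.063,0],
    [0,0,0,-0.019,0,0.07,0],
    [0,0,0,-0.027,0,0.085,0],
    [0,0,0,-0.033,0,0.1,0],
  ],
)

```text
time: 17.12
ee_pos: [439.9, -333.5, 160.2]
tool_rot: [1.0, -0.022, -0.0, 0.001]
ft_force: [-7.0, 1.6, 8.8]
opening: -0.1
gripper_force: 4.6
```

Call:
jog_arm(
  plan=[
    [0,0,0,-0.0025,0,0.008,0],
    [0,0,0,-0.005,0,0.016,0],
    [0,0,0,-0.007,0,0.024,0],
    [0,0,0,-0.0086,0,0.032,0],
    [0,0,0,-0.0095,0,0.039,0],
    [0,0,0,-0.01,0,0.046,0],
    [0,0,0,-0.0105,0,0.053,0],
    [0,0,0,-0.011,0,0.059,0],
    [0,0,0,-0.0115,0,0.064,0],
    [0,0,0,-0.0115,0,0.064,0],
  ],
)

```text
time: 17.95
ee_pos: [428.3, -333.3, 95.0]
tool_rot: [1.0, -0.022, -0.001, 0.001]
ft_force: [-5.6, 0.3, 7.2]
opening: -0.2
gripper_force: 3.6
```

Call:
jog_arm(
  plan=[
    [0,0,0,0,0,0.0015,0],
    [0,0,0,0,0,0.003,0],
    [0,0,0,0,0,0.0045,0],
    [0,0,0,0,0,0.006,0],
    [0,0,0,0,0,0.0075,0],
    [0,0,0,0.0003,0,0.009,0],
    [0,0,0,0.0005,0,0.01,0],
    [0,0,0,0.0005,0,0.01,0],
    [0,0,0,0.0005,0,0.01,0],
    [0,0,0,0.0005,0,0.01,0],
  ],
)

```text
time: 18.78
ee_pos: [428.9, -333.4, 85.9]
tool_rot: [1.0, -0.022, -0.001, 0.001]
ft_force: [-6.5, 1.0, 7.7]
opening: 0.1
gripper_force: 3.6
```

Call:
jog_arm(
  plan=[
    [0,0,0,0,0,0.0005,0],
    [0,0,0,0,0,0.001,0],
    [0,0,0,0,0,0.0015,0],
    [0,0,0,0,0,0.002,0],
    [0,0,0,0,0,0.0025,0],
    [0,0,0,0,0,0.0025,0],
    [0,0,0,0,0,0.0025,0],
    [0,0,0,0,0,0.0025,0],
    [0,0,0,0,0,0.0025,0],
    [0,0,0,0,0,0.0025,0],
  ],
)

```text
time: 19.62
ee_pos: [428.8, -333.4, 83.3]
tool_rot: [1.0, -0.022, -0.001, 0.001]
ft_force: [-6.5, 1.1, 6.8]
opening: -0.3
gripper_force: 3.7
```

Only spring force so far. I'll go on in small steps until the stop is felt.

Call:
jog_arm(
  plan=[
    [0,0,0,0,0,0.0005,0],
    [0,0,0,0,0,0.001,0],
    [0,0,0,0,0,0.0015,0],
    [0,0,0,0,0,0.002,0],
    [0,0,0,0,0,0.0025,0],
    [0,0,0,0,0,0.0025,0],
    [0,0,0,0,0,0.0025,0],
    [0,0,0,0,0,0.0025,0],
    [0,0,0,0,0,0.0025,0],
    [0,0,0,0,0,0.0025,0],
  ],
)

```text
time: 20.45
ee_pos: [428.7, -333.3, 80.8]
tool_rot: [1.0, -0.022, -0.001, 0.001]
ft_force: [-5.9, -0.2, 8.1]
opening: -0.1
gripper_force: 3.7
```

Call:
jog_arm(
  plan=[
    [0,0,0,0,0,0.0005,0],
    [0,0,0,0,0,0.001,0],
    [0,0,0,0,0,0.0015,0],
    [0,0,0,0,0,0.002,0],
    [0,0,0,0,0,0.0025,0],
    [0,0,0,0,0,0.0025,0],
    [0,0,0,0,0,0.0025,0],
    [0,0,0,0,0,0.0025,0],
    [0,0,0,0,0,0.0025,0],
    [0,0,0,0,0,0.0025,0],
  ],
)

```text
time: 21.28
ee_pos: [429.0, -333.4, 78.4]
tool_rot: [1.0, -0.022, -0.001, 0.001]
ft_force: [-5.0, 1.1, 7.7]
opening: 0.1
gripper_force: 3.7
```

Call:
jog_arm(
  plan=[
    [0,0,0,0,0,0.0005,0],
    [0,0,0,0,0,0.001,0],
    [0,0,0,0,0,0.0015,0],
    [0,0,0,0,0,0.002,0],
    [0,0,0,0.0005,0,0.0025,0],
    [0,0,0,0.0005,0,0.0025,0],
    [0,0,0,0.0005,0,0.0025,0],
    [0,0,0,0.0005,0,0.0025,0],
    [0,0,0,0.0005,0,0.0025,0],
    [0,0,0,0.0005,0,0.0025,0],
  ],
)

```text
time: 22.12
ee_pos: [429.6, -333.4, 75.9]
tool_rot: [1.0, -0.022, -0.001, 0.001]
ft_force: [-5.4, 0.3, 7.0]
opening: 0.1
gripper_force: 3.7
```

Call:
jog_arm(
  plan=[
    [0,0,0,0,0,0.0005,0],
    [0,0,0,0,0,0.001,0],
    [0,0,0,0,0,0.0015,0],
    [0,0,0,0,0,0.002,0],
    [0,0,0,0.0005,0,0.0025,0],
    [0,0,0,0.0005,0,0.0025,0],
    [0,0,0,0.0005,0,0.0025,0],
    [0,0,0,0.0005,0,0.0025,0],
    [0,0,0,0.0005,0,0.0025,0],
    [0,0,0,0.0005,0,0.0025,0],
  ],
)

```text
time: 22.95
ee_pos: [430.1, -333.5, 73.4]
tool_rot: [1.0, -0.022, -0.001, 0.001]
ft_force: [-4.9, 0.4, 6.9]
opening: 0.0
gripper_force: 3.7
```

Call:
jog_arm(
  plan=[
    [0,0,0,0,0,0.0005,0],
    [0,0,0,0,0,0.001,0],
    [0,0,0,0,0,0.0015,0],
    [0,0,0,0,0,0.002,0],
    [0,0,0,0.0005,0,0.0025,0],
    [0,0,0,0.0005,0,0.0025,0],
    [0,0,0,0.0005,0,0.0025,0],
    [0,0,0,0.0005,0,0.0025,0],
    [0,0,0,0.0005,0,0.0025,0],
    [0,0,0,0.0005,0,0.0025,0],
  ],
)

```text
time: 23.78
ee_pos: [430.6, -333.5, 71.0]
tool_rot: [1.0, -0.022, -0.001, 0.001]
ft_force: [-5.7, -0.1, 7.4]
opening: -0.2
gripper_force: 3.7
```

Call:
jog_arm(
  plan=[
    [0,0,0,0,0,0.0005,0],
    [0,0,0,0,0,0.001,0],
    [0,0,0,0,0,0.0015,0],
    [0,0,0,0,0,0.002,0],
    [0,0,0,0.0005,0,0.0025,0],
    [0,0,0,0.0005,0,0.0025,0],
    [0,0,0,0.0005,0,0.0025,0],
    [0,0,0,0.0005,0,0.0025,0],
    [0,0,0,0.0005,0,0.0025,0],
    [0,0,0,0.0005,0,0.0025,0],
  ],
)

```text
time: 24.62
ee_pos: [430.7, -333.5, 68.7]
tool_rot: [1.0, -0.023, -0.001, 0.001]
ft_force: [-6.6, 1.1, 10.5]
opening: -0.1
gripper_force: 5.1
```

Call:
jog_arm(
  plan=[
    [0,0,0,0,0,0.0005,0],
    [0,0,0,0,0,0.001,0],
    [0,0,0,0,0,0.0012,0],
    [0,0,0,0,0,0.0012,0],
    [0,0,0,0,0,0.0012,0],
    [0,0,0,0,0,0.0012,0],
    [0,0,0,0,0,0.0012,0],
    [0,0,0,0,0,0.0012,0],
    [0,0,0,0,0,0.0012,0],
    [0,0,0,0,0,0.0012,0],
  ],
)

```text
time: 25.45
ee_pos: [430.8, -333.6, 68.3]
tool_rot: [1.0, -0.023, -0.001, 0.001]
ft_force: [-9.2, 2.2, 15.3]
opening: 0.0
gripper_force: 7.9
```

The stop is felt: force rises while the grip no longer moves. One more light nudge, then I'll follow the lever back up.

Call:
jog_arm(
  plan=[
    [0,0,0,0,0,0.0005,0],
    [0,0,0,0,0,0.001,0],
    [0,0,0,0,0,0.0012,0],
    [0,0,0,0,0,0.0012,0],
    [0,0,0,0,0,0.0012,0],
    [0,0,0,0,0,0.0012,0],
    [0,0,0,0,0,0.0012,0],
    [0,0,0,0,0,0.0012,0],
    [0,0,0,0,0,0.0012,0],
    [0,0,0,0,0,0.0012,0],
  ],
)

```text
time: 26.28
ee_pos: [430.8, -333.6, 68.0]
tool_rot: [1.0, -0.023, -0.001, 0.001]
ft_force: [-10.7, 4.2, 21.0]
opening: 0.0
gripper_force: 10.7
```

Call:
jog_arm(
  plan=[
    [0,0,0,-0.0005,0,-0.006,0],
    [0,0,0,-0.0015,0,-0.016,0],
    [0,0,0,-0.0015,0,-0.028,0],
    [0,0,0,-0.001,0,-0.04,0],
    [0,0,0,0.0,0,-0.052,0],
    [0,0,0,0.002,0,-0.064,0],
    [0,0,0,0.005,0,-0.076,0],
    [0,0,0,0.009,0,-0.088,0],
    [0,0,0,0.014,0,-0.1,0],
    [0,0,0,0.018,0,-0.11,0],
  ],
)

```text
time: 27.12
ee_pos: [451.5, -334.5, 177.2]
tool_rot: [1.0, -0.022, 0.002, 0.001]
ft_force: [3.0, 0.1, 2.0]
opening: 0.2
gripper_force: 1.3
```

Call:
jog_arm(
  plan=[
    [0,0,0,0.006,0,-0.01,0],
    [0,0,0,0.012,0,-0.02,0],
    [0,0,0,0.018,0,-0.03,0],
    [0,0,0,0.025,0,-0.042,0],
    [0,0,0,0.025,0,-0.054,0],
    [0,0,0,0.025,0,-0.07,0],
    [0,0,0,0.025,0,-0.09,0],
    [0,0,0,0.025,0,-0.115,0],
    [0,0,0,0.025,0,-0.135,0],
    [0,0,0,0.025,0,-0.135,0],
  ],
)

```text
time: 27.95
ee_pos: [475.9, -335.6, 314.6]
tool_rot: [1.0, -0.022, 0.002, 0.002]
ft_force: [-0.4, 0.5, 0.5]
opening: 0.0
gripper_force: 0.0
```

```bash
python3 - <<'E'
from h import *
s=env.get_state(); print(s["ee_pos"],s["ft_force"])
c=cam("wrist",s);w=env.camera("wrist")
cv2.imwrite("pics/w6.png",cv2.resize(w[:,:,::-1],(800,600),interpolation=cv2.INTER_CUBIC))
print(proj(c,[[474,-335,203],[507.6,-169.8,52],[507.6,-169.8,96]])*1.5625)
E
```

```text
[ 475.91155358 -335.61086255  314.60135809] [-0.40358683  0.49791455  0.48610807]
[[406.36090946 293.86224991]
 [213.52052114 216.78796865]
 [190.8861045  223.4117536 ]]
```

View pics/w6.png

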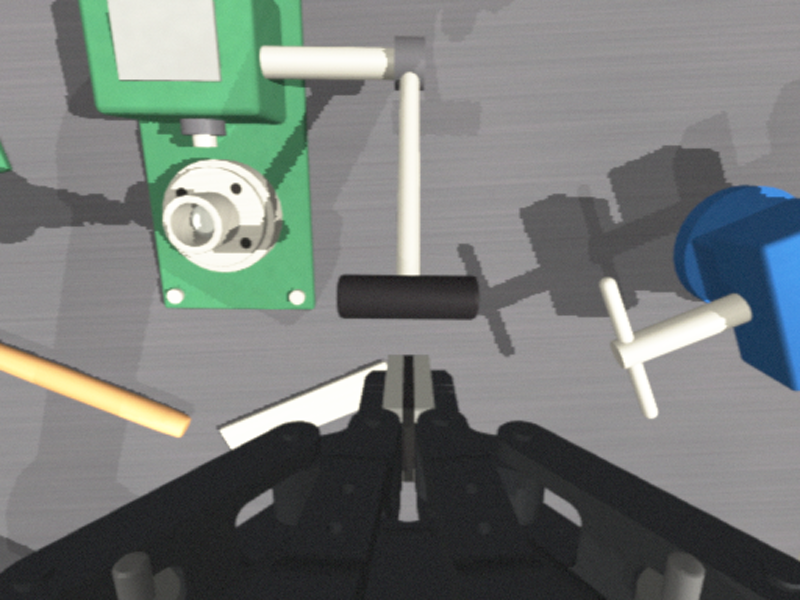

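The lever is back up, with its grip at (407,296) as at rest. The flange sits home with its neck top at (193,224), and the arm is clear. One hold to settle, then I'll hand in.

Call:
jog_arm(
  plan=[
    [0,0,0,0,0,0,0],
    [0,0,0,0,0,0,0],
    [0,0,0,0,0,0,0],
    [0,0,0,0,0,0,0],
    [0,0,0,0,0,0,0],
    [0,0,0,0,0,0,0],
    [0,0,0,0,0,0,0],
    [0,0,0,0,0,0,0],
    [0,0,0,0,0,0,0],
    [0,0,0,0,0,0,0],
  ],
)

```text
time: 28.83
ee_pos: [475.5, -335.1, 309.9]
tool_rot: [1.0, -0.022, -0.0, 0.0]
ft_force: [-0.4, 0.3, 0.6]
opening: -0.1
gripper_force: 0.0
```

```bash
python3 -c "
from bench import env
print(env.job_done())"
```

```text
the job is handed in; nothing more can be done
None
```

The job is handed in at 28.8 s, with no verdict returned: the tall-necked flange sits home on the spigot, the lever was pressed to its stop at about 24 N and came back up, and the arm touched neither of the other two flanges.

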